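Close the two jars whose lids lie askew

TASK

The lids of the tall jar and the squat jar were left half off their rims to air. Close both jars: with a fingertip, push each lid gently across its rim until it drops fully home in its recess and lies flat. Do not pinch or lift the lids, leave the jars standing where they are, and leave the round jar and everything else on the table alone.

Things in the scene. Friction and masses are not known exactly. Their poses are not given: they have to be found in the camera images.
- tall_jar: Loose unglazed jar, the largest: straight-sided, 108 mm across. Origin: centre of its underside, z up. Rim top 92 mm above the origin, rim outer diameter 108 mm. Inside the rim a round recess 7 mm deep, 94.6 mm across at its bottom and 1 mm wider at the top, ends on a flat ledge round a 52 mm bore. Round: its yaw means nothing.
- squat_jar: Loose unglazed jar, the lowest: bellied, 110 mm across. Origin: centre of its underside, z up. Rim top 66 mm above the origin, rim outer diameter 92 mm. Inside the rim a round recess 7 mm deep, 78.6 mm across at its bottom and 1 mm wider at the top, ends on a flat ledge round a 40 mm bore. Round: its yaw means nothing.
- round_jar: Loose unglazed jar, bellied, of middle height, 114 mm across, already closed. Origin: centre of its underside, z up. Rim top 80 mm above the origin, rim outer diameter 100 mm. Inside the rim a round recess 7 mm deep, 86.6 mm across at its bottom and 1 mm wider at the top, ends on a flat ledge round a 48 mm bore. Round: its yaw means nothing.
- tall_lid: The tall jar's lid, loose: flat unglazed disc 92 mm across, 9 mm thick, with a knob in the middle 25 mm across, its top 32 mm above the underside; 155 g, friction about 0.6. Origin: centre of its underside, z up. Lies off-centre on the rim, underside at rim height; pushed to the jar's centre its front edge dips, then it drops; once home its disc stands 2 mm above the rim.
- squat_lid: The squat jar's lid, loose: flat unglazed disc 76 mm across, 9 mm thick, with a knob in the middle 25 mm across, its top 32 mm above the underside; 110 g, friction about 0.6. Origin: centre of its underside, z up. Lies off-centre on the rim, underside at rim height; pushed to the jar's centre its front edge dips, then it drops; once home its disc stands 2 mm above the rim.
- round_lid: The round jar's lid, loose: flat unglazed disc 84 mm across, 9 mm thick, with a knob in the middle 25 mm across, its top 32 mm above the underside; 130 g, friction about 0.6. Origin: centre of its underside, z up. It already sits home in its recess, to be left alone.
- tall_jar_seat (a point): Centre of the tall jar's ledge, level with the ledge (7 mm below the rim): the tall lid's origin lies here when it is home.
- squat_jar_seat (a point): Centre of the squat jar's ledge, level with the ledge (7 mm below the rim): the squat lid's origin lies here when it is home.
- glaze_bottle: Squeeze bottle of glaze, 38 mm across, 108 mm tall, upright. Origin: centre of its underside. A bystander.
- glaze_pot_blue: Small lidded pot of blue glaze, 44 mm across, 44 mm tall. Origin: centre of its underside. A bystander.
- glaze_pot_cream: Small lidded pot of cream glaze, 46 mm across, 46 mm tall. Origin: centre of its underside. A bystander.
- fan_brush: Brush 220 mm long lying on the table, bristles to its +x, 10 mm high. Origin: centre of its underside. A bystander.
- bisque_bowl: Unglazed bowl, 124 mm across, 55 mm tall. Origin: centre of its underside. A bystander.
- wood_rib: Flat wooden potter's rib 95 x 45 x 6 mm, lying flat. Origin: centre of its underside. A bystander.
- test_tile: Flat glaze test tile 75 x 75 x 8 mm, lying flat. Origin: centre of its underside. A bystander.
Things that resemble listed ones, but are neither listed nor needed, are in the scene too. Leave any blue or pink look-alike of the tall_lid alone.

How it is judged:
By the outcome, as a careful person would: the job done as asked, in the order asked, and still so for the second after the job is handed in, with the robot touching nothing.
It also fails if it takes over 40 s, if anything falls off the work surface, if the arm or the gripper's body presses on something with over 40 N, if the wrist force passes 120 N, or if a joint passes its speed limit or range.

ROBOT

A 7-joint arm with a two-finger parallel gripper is mounted at the origin on the work surface. World frame = base frame: x ahead of the robot, y to its left, z up, the work surface at z = 0. Lengths are in m, angles in rad, forces in N, time in s.
With the tool pointing down it reaches from about 0.35 to 0.9 m from the base axis. Payload 7.2 kg.
Tool frame: the origin (TCP) lies between the finger pads; the fingertips stand 14 mm ahead of it and the grasp point (between the pads) lies 5 mm behind it (arm.tip_extent is the distance from the TCP to the fingertips, in m); z points along the fingers, y is the direction in which the jaws open and shut (so a half turn about z gives the same grasp; the last joint's range is limited). The gripper opens to 88 mm and grips with 3 to 60 N. Pads are 20 mm wide; open, the fingers measure 115 mm over their backs; the gripper's body (75 mm by 178 mm) begins 61 mm behind the grasp point.
Start: joints at [1.247, 0.411, -0.013, 1.596, 0.006, 1.134, -0.082], TCP at [0.158, -0.605, 0.237] pointing down, gripper open.
Joint ranges: [-2.95, 2.95], [-0.29, 1.99], [-1.47, 1.44], [0.14, 2.54], [-1.03, 4.17], [0.13, 1.85], [-2.86, 2.86]. Speed limits (rad/s): [2.39, 2.39, 3.01, 3.01, 3.14, 3.14, 3.14].

INTERFACE

Orientations are given as a unit quaternion [x, y, z, w].
In Python, from workcell import arm gives the robot as it stands.
- The arm moves only by the tool drive_tool, never from a script. Its argument "commands" is a list of rows, each an object of numbers: "grip": the closure in counts, from 0 (fully open) to 255 (shut); "tx", "ty", "tz": the shift along the tool's x, y, z in m; "roll": the turn about the tool's z in degrees. A call has 1 to 10 rows; each row shifts and turns the commanded pose from where the row before left it, along the tool's axes as they then stand; what a row does not reach is not made up. A row lasts 1/12 s, in which the tool goes at most 41.7 mm and 7.16 degrees, less where a joint would pass 70% of its speed; a pose out of reach is approached as far as the arm can. A call with a gripper value outside its range is refused whole. The fingers move at their own pace and stop on an object; "grip_force" is the grip in N (left out, the last holds). Time passes only in rows, so rows that do not move let the fingers close. It gives the time, the measured TCP pose, the force and the opening at its end, in the units of the state.
- arm.observe(): the state, without advancing time (a new reading comes with each control period).
- arm.grab_frame(name): name is "scene" or "side" or "wrist"; returns a dict with "img" (420x560x3 uint8, red, green, blue), "fx", "fy", "cx", "cy" (pixels), "rvec" (rotation vector, rad) and "tvec" (3), from world to camera coordinates, as OpenCV has them. Camera axes: x right, y down, z forward; pixel columns grow to the right and rows downward; lengths in m; the calibration is good to about 2 mm. A picture is of the moment at which its call begins. There is no depth.
- arm.sign_off(): hands the job in, once; it reports no verdict.
The state is a dict: "t": time; "joint_pos": joint angles; "qvel": joint speeds; "effort": joint torques, N m; "tool_pos": TCP position; "eef_rot": TCP orientation; "force": force on the tool from outside, world axes, zero at the start; "wrist_torque": the same for the moment, N m; "opening": opening from 0.0 (shut) to 1.0 (fully open).
Only numpy, scipy, OpenCV 4.12 (cv2) and the standard library are available. Lean on these libraries where they do the work, as an engineer would, in place of code of your own. Each camera call takes 0.05 s, during which the arm holds its last target. There are 200 camera calls.

## Working session

There is one attempt and no reset: what is moved stays moved. The work goes in short steps, Python scripts to look and compute and a tool call to move; the robot and the scene stay as the last step left them, time stands still between calls to the robot, and variables do not carry over. Pictures are saved under pics/ and viewed, about 8 in all and at most 12, crops included, and the job is handed in when it is done.

Besides the shell and the picture viewer there is one more tool, called after ">>>" as a command line: name --argument value ..., lists and objects as JSON in quotes. drive_tool: Moves the arm, as the interface text tells. Its arguments: {"type":"object","properties":{"commands":{"type":"array","items":{"type":"object","properties":{"grip":{"type":"number"},"tx":{"type":"number"},"ty":{"type":"number"},"tz":{"type":"number"},"roll":{"type":"number"}}}},"grip_force":{"type":"number"}},"required":["commands"]}

```bash
mkdir -p pics; cat > h.py <<'E'
import numpy as np, cv2
from workcell import arm
def grab(n,f):
    d=arm.grab_frame(n); cv2.imwrite(f'pics/{f}.png',d['img'][:,:,::-1]); 
    np.savez(f'pics/{f}.npz',**{k:np.array(v) for k,v in d.items()}); return d
def load(f): return np.load(f'pics/{f}.npz')
def K(d): return np.array([[d['fx'],0,d['cx']],[0,d['fy'],d['cy']],[0,0,1]],float)
def back(d,u,v,z):
    R=cv2.Rodrigues(np.array(d['rvec'],float))[0]; t=np.array(d['tvec'],float).ravel()
    c=-R.T@t; r=R.T@np.linalg.inv(K(d))@np.array([u,v,1.]); return c+r*(z-c[2])/r[2]
def proj(d,P): return cv2.projectPoints(np.array(P,float).reshape(-1,1,3),np.array(d['rvec'],float),np.array(d['tvec'],float),K(d),None)[0][:,0]
E
python3 - <<'E'
from h import *
a=grab('scene','s0');b=grab('side','d0')
for d in(a,b):
    R=cv2.Rodrigues(d['rvec'])[0];print(-R.T@d['tvec'],d['fx'])
s=arm.observe();print(s['t'],s['tool_pos'],s['eef_rot'],s['force'],s['opening'])
E
```

```text
[ 1.27350935 -0.0439325   0.81779782] 449.43167260162215
[0.0309891  0.69930635 0.91638675] 497.78537832107025
0.1 [ 0.15801228 -0.60425953  0.2359032 ] [ 9.91827949e-01  1.27580583e-01 -1.39333579e-04 -7.03345450e-04] [-0.16852387  0.48843764  0.38442568] 1.0021259729409517
```

View pics/s0.png

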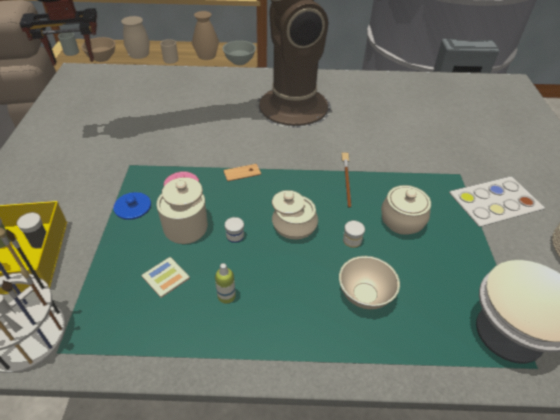

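View pics/d0.png

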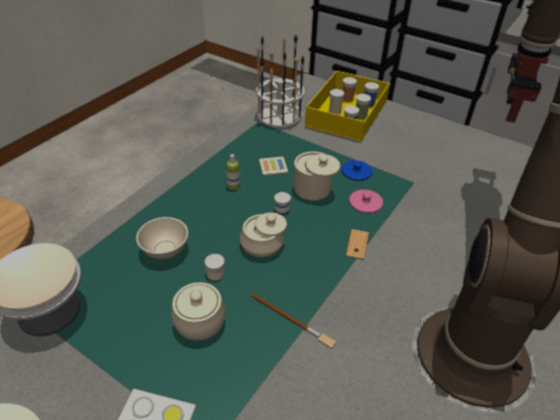

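The scene view shows the tall jar at about (183,212) with its lid pushed back and up, the squat jar at (295,213) with its lid up-left, and the closed round jar at (407,210). The look-alike lids are blue (132,205) and pink (182,182), both on the table. The side view has the tall jar at (315,175), the squat jar at (263,235) and the round jar at (198,310). Next is one composite of close crops.

```bash
python3 - <<'E'
from h import *
a=cv2.imread('pics/s0.png');b=cv2.imread('pics/d0.png')
def c(i,x,y,w=80,h=60): 
    return cv2.resize(i[y:y+h,x:x+w],(400,300),interpolation=cv2.INTER_CUBIC)
o=np.vstack([np.hstack([c(a,143,170),c(a,255,182)]),np.hstack([c(b,277,145),c(b,225,205)])])
for k in range(0,800,50):
    cv2.line(o,(k,0),(k,4 if k%100 else 10),(0,0,255),1)
for k in range(0,600,50): cv2.line(o,(0,k),(8,k),(0,0,255),1)
cv2.imwrite('pics/c0.png',o)
E
```

```text
(no output)
```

View pics/c0.png

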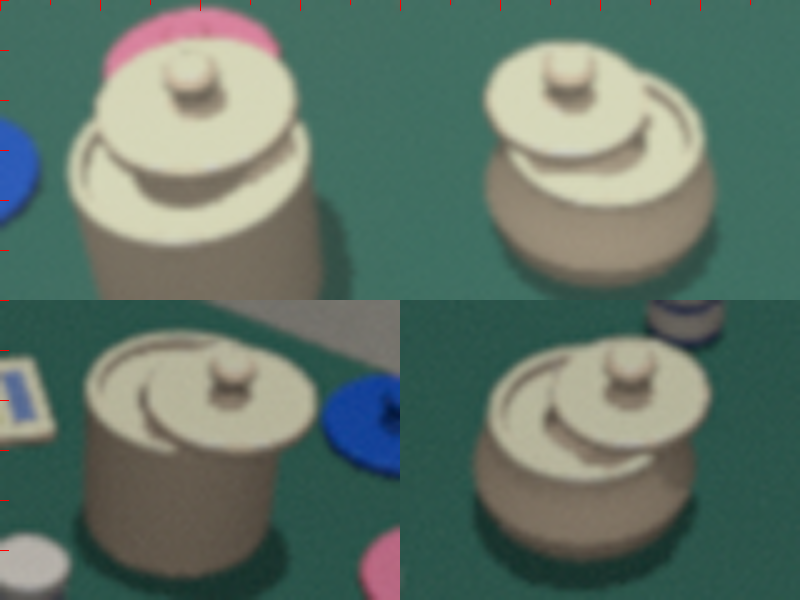

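```bash
cat > fit.py <<'E'
from h import *
from scipy.optimize import least_squares
def circ(d,pts,off,z,r):
    P=np.array([back(d,off[0]+u/5-.4,off[1]+v/5-.4,z)[:2] for u,v in pts])
    f=lambda c:np.hypot(*(P-c).T)-r
    s=least_squares(f,P.mean(0),loss='soft_l1',f_scale=.002)
    s2=least_squares(lambda c:np.hypot(*(P-c[:2]).T)-c[2],[*s.x,r],loss='soft_l1',f_scale=.002)
    return s.x.round(4),(f(s.x)*1e3).round(1),s2.x.round(4)
E
python3 - <<'E'
from fit import *
a=load('s0');b=load('d0')
T=(143,170);S=(255,182);T2=(277,145);S2=(225,205)
print('tall rim',*circ(a,[(70,170),(72,195),(100,225),(165,244),(230,235),(280,205),(310,150)],T,.092,.054))
print('tall rim side',*circ(b,[(87,90),(180,32),(120,45),(100,125),(130,145)],T2,.092,.054))
print('tall lid',*circ(a,[(195,38),(130,62),(97,105),(297,100),(265,55)],T,.101,.046))
print('tall lid side',*circ(b,[(230,43),(318,95),(280,55),(147,95),(240,147)],T2,.101,.046))
print('tall knob',back(a,T[0]+38,T[1]+14.2,.112),back(b,T2[0]+46.2,T2[1]+13.2,.112))
print('sq rim',*circ(a,[(305,140),(280,95),(245,73),(205,207),(260,195),(140,180)],S,.066,.046))
print('sq rim side',*circ(b,[(88,110),(160,45),(115,70),(180,180),(120,160),(240,165)],S2,.066,.046))
print('sq lid',*circ(a,[(85,100),(165,42),(248,100),(220,60),(105,65)],S,.075,.038))
print('sq lid side',*circ(b,[(230,38),(310,90),(290,55),(152,90),(180,130)],S2,.075,.038))
print('sq knob',back(a,S[0]+33.6,S[1]+13.2,.086),back(b,S2[0]+46,S2[1]+12,.086))
print('others: blue lid',back(a,132,205,.01),'pink',back(b,367,201,.01),'blue pot',back(a,235,224,.046),'cream pot',back(a,355,226,.046),'bottle',back(a,224,268,.108), 'round',back(a,407,198,.09))
E
```

```text
tall rim [ 0.5493 -0.2662] [-0.4  0.8  0.2 -0.1  0.1 -0.5  0.9] [ 0.5488 -0.2663  0.0544]
tall rim side [ 0.5468 -0.2621] [-1.7  2.   0.1  0.8  1.7] [ 0.5424 -0.2636  0.0575]
tall lid [ 0.5236 -0.2663] [ 1.2 -0.2 -0.3  0.4 -1.4] [ 0.5234 -0.2664  0.0458]
tall lid side [ 0.5189 -0.2661] [ 0.2  0.3 -0.2  0.1  0. ] [ 0.5189 -0.2661  0.0461]
tall knob [ 0.51361305 -0.26849974  0.112     ] [ 0.52346752 -0.27309558  0.112     ]
sq rim [ 0.5354 -0.001 ] [ 0.3 -1.3 -0.3  0.7 -0.7 -2.4] [5.359e-01 2.000e-04 4.490e-02]
sq rim side [ 0.5347 -0.0016] [ 0.8  1.9 -1.6  1.1 -0.4 -0.2] [ 0.5345 -0.0022  0.0466]
sq lid [ 0.5224 -0.0198] [ 0.5  1.1  0.1 -0.5 -1.1] [ 0.5224 -0.0198  0.0381]
sq lid side [ 0.5184 -0.0186] [-0.8 -0.   0.1  0.7 -1. ] [ 0.5185 -0.0187  0.0378]
sq knob [ 0.51264678 -0.0187988   0.086     ] [ 0.52308381 -0.02535669  0.086     ]
others: blue lid [ 0.48601173 -0.41064253  0.01      ] pink [ 0.38861289 -0.2961053   0.01      ] blue pot [ 0.57266947 -0.14139632  0.046     ] cream pot [0.56752831 0.13706388 0.046     ] bottle [ 0.7457292  -0.14483032  0.108     ] round [0.51447419 0.25697821 0.09      ]
```

The tall rim and lid fits agree between the cameras to about 4 mm and give the right radii. Tall jar: (0.548,-0.2645), lid (0.521,-0.266), so it is about 27 mm off along +x. Squat jar: (0.535,-0.001), lid (0.5205,-0.019), about 23 mm off along (0.63,0.78).

Candidates for the tall lid were the cream lid on the rim at scene (181,190), the blue one at (132,205) and the pink one at (182,182). The crop confirms the cream one. I will shut the fingers and go behind the tall lid.

>>> drive_tool --commands '[{"grip":255,"roll":6},{"grip":255,"roll":6},{"tx":0.018,"ty":-0.02},{"tx":0.018,"ty":-0.02},{"tx":0.018,"ty":-0.02},{"tx":0.018,"ty":-0.02},{"tx":0.018,"ty":-0.02},{"tx":0.018,"ty":-0.02},{"tx":0.018,"ty":-0.02},{"tx":0.018,"ty":-0.02}]' --grip_force 20

```text
validation failed for argument at $.co...
```

>>> drive_tool --commands '[{"tx":0.018,"ty":-0.02},{"tx":0.018,"ty":-0.02},{"tx":0.018,"ty":-0.02},{"tx":0.018,"ty":-0.02},{"tx":0.018,"ty":-0.02},{"tx":0.018,"ty":-0.02},{"tx":0.018,"ty":-0.02},{"tx":0.018,"ty":-0.02},{}]'

```text
validation failed for argument at $.co...
```

>>> drive_tool --commands '[{"grip":255,"tx":0,"ty":0,"tz":0,"roll":6},{"grip":255,"tx":0,"ty":0,"tz":0,"roll":6},{"grip":255,"tx":0.018,"ty":-0.02,"tz":0,"roll":0},{"grip":255,"tx":0.018,"ty":-0.02,"tz":0,"roll":0},{"grip":255,"tx":0.018,"ty":-0.02,"tz":0,"roll":0},{"grip":255,"tx":0.018,"ty":-0.02,"tz":0,"roll":0},{"grip":255,"tx":0.018,"ty":-0.02,"tz":0,"roll":0},{"grip":255,"tx":0.018,"ty":-0.02,"tz":0,"roll":0},{"grip":255,"tx":0.018,"ty":-0.02,"tz":0,"roll":0},{"grip":255,"tx":0.018,"ty":-0.02,"tz":0,"roll":0}]' --grip_force 20

```text
t: 0.93
tool_pos: [0.295, -0.4369, 0.2364]
eef_rot: [1.0, 0.023, -0.0, -0.0]
force: [0.3, -0.7, -0.1]
opening: 0.28
```

>>> drive_tool --commands '[{"grip":255,"tx":0.018,"ty":-0.02,"tz":0,"roll":0},{"grip":255,"tx":0.018,"ty":-0.02,"tz":0,"roll":0},{"grip":255,"tx":0.018,"ty":-0.02,"tz":0,"roll":0},{"grip":255,"tx":0.018,"ty":-0.02,"tz":0,"roll":0},{"grip":255,"tx":0.018,"ty":-0.02,"tz":0,"roll":0},{"grip":255,"tx":0.018,"ty":-0.02,"tz":0,"roll":0},{"grip":255,"tx":0.018,"ty":-0.02,"tz":0,"roll":0},{"grip":255,"tx":0.018,"ty":-0.02,"tz":0,"roll":0},{"grip":255,"tx":0,"ty":0,"tz":0,"roll":0}]'

```text
t: 1.68
tool_pos: [0.4343, -0.2667, 0.2365]
eef_rot: [1.0, 0.027, 0.001, -0.001]
force: [1.1, 0.5, -0.5]
opening: 0.005
```

```bash
python3 - <<'E'
from h import *
s=arm.observe();print(s['t'],s['tool_pos'],s['eef_rot'],s['force'],s['opening'],arm.tip_extent)
w=grab('wrist','w0')
R=cv2.Rodrigues(w['rvec'])[0];print(-R.T@w['tvec'],w['fx'])
print(proj(w,[[.548,-.2645,.092],[.521,-.266,.101],[.521,-.266,.124],[.475,-.266,.101]]))
E
```

```text
1.6833 [ 0.43425434 -0.26665153  0.23652626] [ 9.99646131e-01  2.65702935e-02  6.87840247e-04 -1.07664868e-03] [ 1.13504872  0.5094325  -0.49323741] 0.005221219022068002 0.014
[ 0.50277523 -0.26335735  0.38398955] 345.56329064544803
[[287.02794507  55.79350712]
 [287.17885229  91.28196851]
 [287.5938512   89.12124293]
 [284.04344942 150.72578504]]
```

View pics/w0.png

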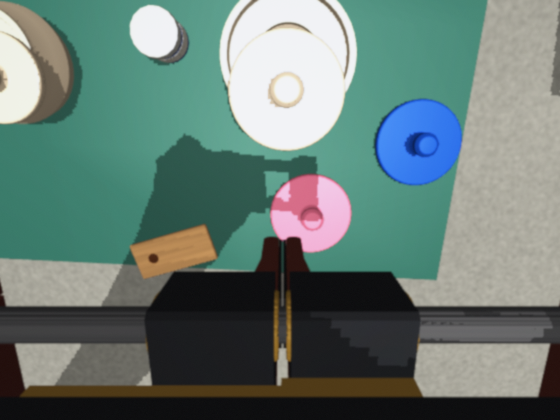

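The wrist view shows the tall lid centred at about (286.5,88), with edges at 228, 345 and 150. The rim's left and right edges are at 220 and 357, and the shut fingertips are at (283,240).

```bash
python3 - <<'E'
from h import *
w=load('w0')
for n,u,v,z in[('lidL',228,88,.101),('lidR',345,88,.101),('lidbot',287,150,.101),('lidtop',287,27,.101),('knob',287,89,.122),('rimL',220,52,.092),('rimR',357,52,.092),('rim45L',228,80,.092)]: print(n,back(w,u,v,z).round(4))
E
```

```text
lidL [ 0.5211 -0.2199  0.101 ]
lidR [ 0.5257 -0.3107  0.101 ]
lidbot [ 0.4757 -0.2684  0.101 ]
lidtop [ 0.5665 -0.2633  0.101 ]
knob [ 0.5212 -0.2656  0.122 ]
rimL [ 0.5481 -0.212   0.092 ]
rimR [ 0.5536 -0.319   0.092 ]
rim45L [ 0.5277 -0.2185  0.092 ]
```

>>> drive_tool --commands '[{"grip":255,"tx":0,"ty":-0.001,"tz":0.02,"roll":3},{"grip":255,"tx":0,"ty":0,"tz":0.025,"roll":0},{"grip":255,"tx":0,"ty":0,"tz":0.025,"roll":0},{"grip":255,"tx":0,"ty":0,"tz":0.025,"roll":0},{"grip":255,"tx":0,"ty":0,"tz":0.02,"roll":0},{"grip":255,"tx":0,"ty":0,"tz":0.011,"roll":0},{"grip":255,"tx":0.008,"ty":0,"tz":0,"roll":0},{"grip":255,"tx":0.008,"ty":0,"tz":0,"roll":0},{"grip":255,"tx":0,"ty":0,"tz":0,"roll":0},{"grip":255,"tx":0,"ty":0,"tz":0,"roll":0}]'

```text
t: 2.57
tool_pos: [0.4485, -0.2711, 0.1119]
eef_rot: [1.0, -0.003, 0.001, 0.001]
force: [-0.3, -0.8, -0.3]
opening: 0.004
```

>>> drive_tool --commands '[{"grip":255,"tx":0,"ty":-0.004,"tz":0.001,"roll":0},{"grip":255,"tx":0.004,"ty":0,"tz":0,"roll":0},{"grip":255,"tx":0,"ty":0,"tz":0,"roll":0}]'

```text
t: 2.82
tool_pos: [0.4518, -0.2665, 0.1102]
eef_rot: [1.0, -0.003, 0.001, 0.0]
force: [0.7, -0.6, -0.8]
opening: 0.006
```

```bash
python3 - <<'E'
from h import *
for _ in range(2): s=arm.observe();print(s['t'],s['tool_pos'],s['eef_rot'],s['force'])
w=grab('wrist','w1');i=cv2.imread('pics/w1.png')
cv2.imwrite('pics/w1.png',i[:300])
E
```

```text
2.8167 [ 0.45175178 -0.26648506  0.11020849] [ 9.99996354e-01 -2.63384768e-03  5.63035294e-04  1.95154610e-04] [ 0.66190291 -0.5776082  -0.77512209]
2.8167 [ 0.45175178 -0.26648506  0.11020849] [ 9.99996354e-01 -2.63384768e-03  5.63035294e-04  1.95154610e-04] [ 0.66190291 -0.5776082  -0.77512209]
```

View pics/w1.png

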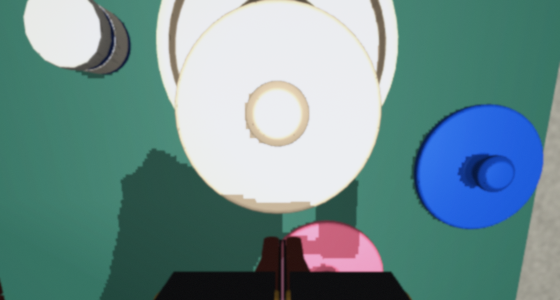

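The shut fingertips at (283,237) sit about 5 px to the right of the lid centre line (278). Lid and rim centres agree laterally. I will shift 2 mm in +y and push slowly along +x.

>>> drive_tool --commands '[{"grip":255,"tx":0.004,"ty":-0.002,"tz":0,"roll":0},{"grip":255,"tx":0.004,"ty":0,"tz":0,"roll":0},{"grip":255,"tx":0.003,"ty":0,"tz":0,"roll":0},{"grip":255,"tx":0.003,"ty":0,"tz":0,"roll":0},{"grip":255,"tx":0.003,"ty":0,"tz":0,"roll":0},{"grip":255,"tx":0.003,"ty":0,"tz":0,"roll":0},{"grip":255,"tx":0.003,"ty":0,"tz":0,"roll":0},{"grip":255,"tx":0.003,"ty":0,"tz":0,"roll":0},{"grip":255,"tx":0.003,"ty":0,"tz":0,"roll":0},{"grip":255,"tx":0,"ty":0,"tz":0,"roll":0}]'

```text
t: 3.7
tool_pos: [0.4808, -0.2649, 0.1097]
eef_rot: [1.0, -0.003, 0.0, 0.0]
force: [1.0, -1.0, 1.0]
opening: 0.005
```

```bash
python3 - <<'E'
from h import *
w=grab('wrist','w2');i=cv2.imread('pics/w2.png')
cv2.imwrite('pics/w2.png',i[:300])
E
```

```text
(no output)
```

View pics/w2.png

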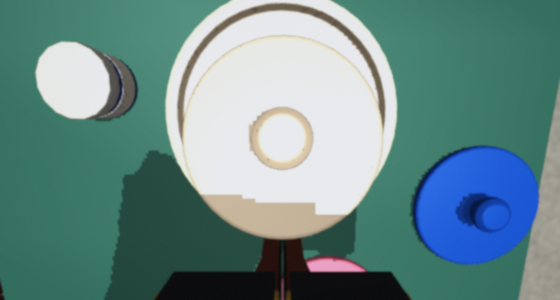

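The fingertip is now at the lid edge (283,240), the lid centre at (283,138) and the recess centred on column 283. Next I will estimate how far is left.

```bash
python3 - <<'E'
from h import *
w=load('w2')
for n,u,v,z in[('bot',283,240,.101),('top',283,36,.101),('L',183,138,.101),('R',384,138,.101),('rimL',165,105,.092),('rimR',398,105,.092),('recesstop',283,5,.092)]: print(n,back(w,u,v,z).round(4))
E
```

```text
bot [ 0.4915 -0.2655  0.101 ]
top [ 0.5811 -0.2661  0.101 ]
L [ 0.54   -0.2214  0.101 ]
R [ 0.5393 -0.3107  0.101 ]
rimL [ 0.5543 -0.2118  0.092 ]
rimR [ 0.5536 -0.3187  0.092 ]
recesstop [ 0.5951 -0.2662  0.092 ]
```

>>> drive_tool --commands '[{"grip":255,"tx":0.002,"ty":0,"tz":0,"roll":0},{"grip":255,"tx":0.002,"ty":0,"tz":0,"roll":0},{"grip":255,"tx":0.002,"ty":0,"tz":0,"roll":0},{"grip":255,"tx":0.002,"ty":0,"tz":0,"roll":0},{"grip":255,"tx":0.0015,"ty":0,"tz":0,"roll":0},{"grip":255,"tx":0.0015,"ty":0,"tz":0,"roll":0},{"grip":255,"tx":0,"ty":0,"tz":0,"roll":0}]'

```text
t: 4.33
tool_pos: [0.4915, -0.265, 0.1097]
eef_rot: [1.0, -0.003, 0.0, 0.0]
force: [-0.5, 0.3, 0.3]
opening: 0.007
```

```bash
python3 - <<'E'
from h import *
w=grab('wrist','w3');d=grab('side','d3');s=grab('scene','s3')
r=lambda n,x,y,w,h:cv2.resize(cv2.imread(f'pics/{n}.png')[y:y+h,x:x+w],(400,300),interpolation=cv2.INTER_CUBIC)
cv2.imwrite('pics/c3.png',np.vstack([np.hstack([r('w3',0,0,400,300),r('d3',277,145,80,60)]),np.hstack([r('s3',143,170,80,60),r('s3',143,170,80,60)*0])]))
E
```

```text
(no output)
```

View pics/c3.png

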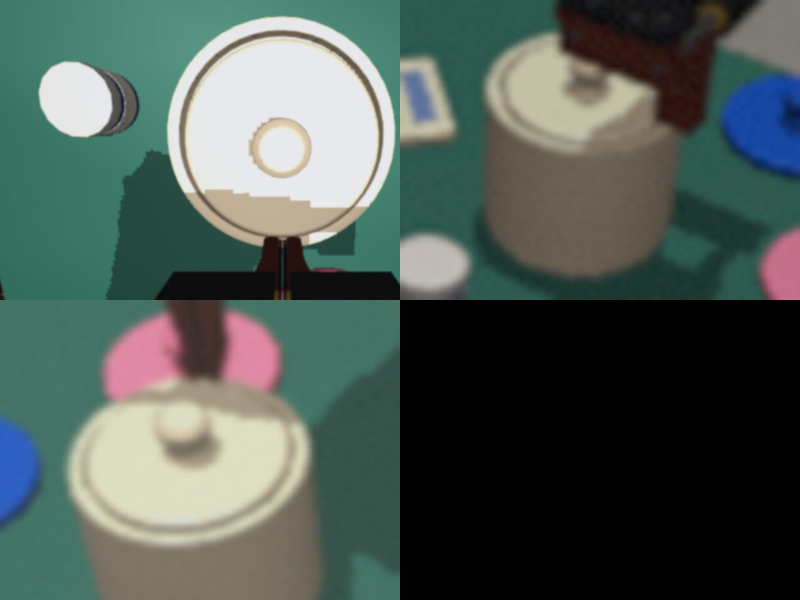

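The tall lid now sits concentric in its recess. The gap is even all round in the wrist view (lid centre (282,140)), and the scene and side views show it flat. Force is near zero. I will back off, rise and go behind the squat lid.

>>> drive_tool --commands '[{"grip":255,"tx":-0.01,"ty":0,"tz":0,"roll":0},{"grip":255,"tx":-0.01,"ty":0,"tz":0,"roll":0},{"grip":255,"tx":0,"ty":0,"tz":-0.03,"roll":0},{"grip":255,"tx":0,"ty":0,"tz":-0.035,"roll":0},{"grip":255,"tx":0,"ty":0,"tz":-0.035,"roll":0},{"grip":255,"tx":0,"ty":-0.031,"tz":0,"roll":0},{"grip":255,"tx":0,"ty":-0.031,"tz":0,"roll":0},{"grip":255,"tx":0,"ty":-0.031,"tz":0,"roll":0},{"grip":255,"tx":0,"ty":-0.031,"tz":0,"roll":0},{"grip":255,"tx":0,"ty":-0.031,"tz":0,"roll":0}]'

```text
t: 5.32
tool_pos: [0.4704, -0.1091, 0.2097]
eef_rot: [1.0, -0.003, -0.0, 0.0]
force: [0.2, 0.3, 0.6]
opening: 0.005
```

>>> drive_tool --commands '[{"grip":255,"tx":0,"ty":-0.031,"tz":0,"roll":0},{"grip":255,"tx":0,"ty":0,"tz":0,"roll":-6.4},{"grip":255,"tx":0,"ty":0,"tz":0,"roll":-6.4},{"grip":255,"tx":0,"ty":0,"tz":0,"roll":-6.4},{"grip":255,"tx":0,"ty":0,"tz":0,"roll":-6.4},{"grip":255,"tx":0,"ty":0,"tz":0,"roll":-6.4},{"grip":255,"tx":0,"ty":0,"tz":0,"roll":-6.4},{"grip":255,"tx":0,"ty":0,"tz":0,"roll":-6.4},{"grip":255,"tx":0,"ty":0,"tz":0,"roll":-6.4},{"grip":255,"tx":0,"ty":0,"tz":0,"roll":0}]'

```text
t: 6.15
tool_pos: [0.4709, -0.0795, 0.2095]
eef_rot: [0.902, 0.431, -0.0, 0.0]
force: [0.8, -0.2, 0.3]
opening: 0.003
```

```bash
python3 - <<'E'
from h import *
s=arm.observe();print(s['t'],s['tool_pos'],s['eef_rot'],s['joint_pos'])
w=grab('wrist','w4')
print(proj(w,[[.535,-.001,.066],[.5205,-.019,.075]]))
E
```

```text
6.15 [ 0.47091091 -0.07947744  0.20946929] [ 9.02183929e-01  4.31351353e-01 -3.89501418e-04  1.26954008e-04] [ 0.44312491  0.22158893 -0.43493992  1.95277842  0.1116327   0.99072678
 -0.722664  ]
[[283.25002287  72.0818494 ]
 [283.345333   102.25647317]]
```

View pics/w4.png

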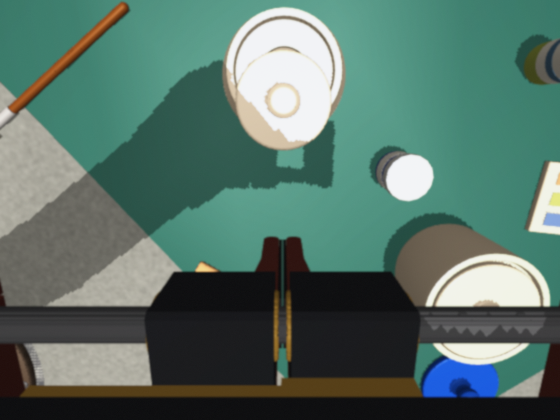

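The wrist view shows the squat rim from 223 to 343 (centre 283, top at 8), the lid from 236 to 331 with its lower edge at 150, and the fingertips at 283. The push line is well aligned.

```bash
python3 - <<'E'
from h import *
w=load('w4');s=arm.observe();p=np.array(s['tool_pos'])
from scipy.spatial.transform import Rotation as Ro
R=Ro.from_quat(s['eef_rot']).as_matrix()
for n,u,v,z in[('lidbot',284,150,.075),('lidL',236,102,.075),('lidR',331,102,.075),('rimtop',283,8,.066),('rimL',223,72,.066),('rimR',343,72,.066)]:
    P=back(w,u,v,z); print(n,P.round(4),'tool',(R.T@(P-p)).round(4))
E
```

```text
lidbot [ 0.4977 -0.0481  0.075 ] tool [0.0412 0.0007 0.1345]
lidL [0.4919 0.0044 0.075 ] tool [ 0.0782 -0.037   0.1345]
lidR [ 0.5496 -0.0423  0.075 ] tool [0.0786 0.0372 0.1345]
rimtop [0.5634 0.0345 0.066 ] tool [ 0.1467 -0.0007  0.1434]
rimL [0.4981 0.029  0.066 ] tool [ 0.1011 -0.0478  0.1434]
rimR [ 0.5717 -0.0306  0.066 ] tool [0.1016 0.047  0.1434]
```

>>> drive_tool --commands '[{"grip":255,"tx":0,"ty":0,"tz":0.02,"roll":0},{"grip":255,"tx":0,"ty":0,"tz":0.03,"roll":0},{"grip":255,"tx":0,"ty":0,"tz":0.03,"roll":0},{"grip":255,"tx":0,"ty":0,"tz":0.03,"roll":0},{"grip":255,"tx":0,"ty":0,"tz":0.01,"roll":0},{"grip":255,"tx":0,"ty":0,"tz":0.005,"roll":0},{"grip":255,"tx":0.01,"ty":0,"tz":0,"roll":0},{"grip":255,"tx":0.01,"ty":0,"tz":0,"roll":0},{"grip":255,"tx":0,"ty":0,"tz":0,"roll":0}]'

```text
t: 6.95
tool_pos: [0.4877, -0.0611, 0.0865]
eef_rot: [0.903, 0.43, 0.002, 0.001]
force: [0.3, 0.2, 0.0]
opening: 0.006
```

```bash
python3 - <<'E'
from h import *
w=grab('wrist','w5');i=cv2.imread('pics/w5.png')
cv2.imwrite('pics/w5.png',i[:300])
s=arm.observe();p=np.array(s['tool_pos']);print(p,s['force'])
from scipy.spatial.transform import Rotation as Ro
R=Ro.from_quat(s['eef_rot']).as_matrix()
c=np.array([[.5203,-.0185,.075],[.5345,-.0008,.066]])
print(((c-p)@R).round(4),proj(w,c))
E
```

```text
[ 0.48681182 -0.06195274  0.08621301] [ 0.1133656  -0.02352766  0.59490994]
[[ 0.0548 -0.0014  0.0113]
 [ 0.0775 -0.0015  0.0204]] [[279.97138661 149.5245193 ]
 [279.57104804  98.44538528]]
```

View pics/w5.png

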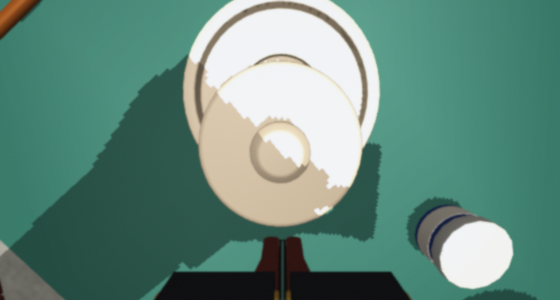

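Lid centre column is 280, rim centre 281.5 and finger 283. I will trim 1 mm sideways and 1.5 mm down, then push.

>>> drive_tool --commands '[{"grip":255,"tx":0.002,"ty":-0.001,"tz":0.0015,"roll":0},{"grip":255,"tx":0.003,"ty":0,"tz":0,"roll":0},{"grip":255,"tx":0.003,"ty":0,"tz":0,"roll":0},{"grip":255,"tx":0.003,"ty":0,"tz":0,"roll":0},{"grip":255,"tx":0.003,"ty":0,"tz":0,"roll":0},{"grip":255,"tx":0.003,"ty":0,"tz":0,"roll":0},{"grip":255,"tx":0.003,"ty":0,"tz":0,"roll":0},{"grip":255,"tx":0.002,"ty":0,"tz":0,"roll":0},{"grip":255,"tx":0,"ty":0,"tz":0,"roll":0}]'

```text
t: 7.75
tool_pos: [0.4982, -0.0451, 0.0831]
eef_rot: [0.903, 0.43, 0.0, -0.0]
force: [0.4, 0.3, -0.5]
opening: 0.003
```

```bash
python3 - <<'E'
from h import *
w=grab('wrist','w6');i=cv2.imread('pics/w6.png')
cv2.imwrite('pics/w6.png',i[:300])
s=arm.observe();p=np.array(s['tool_pos']);print(p,s['force'])
from scipy.spatial.transform import Rotation as Ro
R=Ro.from_quat(s['eef_rot']).as_matrix()
c=np.array([[.5345,-.0008,.066]])
print(((c-p)@R).round(4),proj(w,c))
E
```

```text
[ 0.4980352  -0.04537183  0.08309834] [-0.47560263  0.17000872  0.88327481]
[[0.0576 0.0002 0.0171]] [[283.64932092 140.4998676 ]]
```

View pics/w6.png

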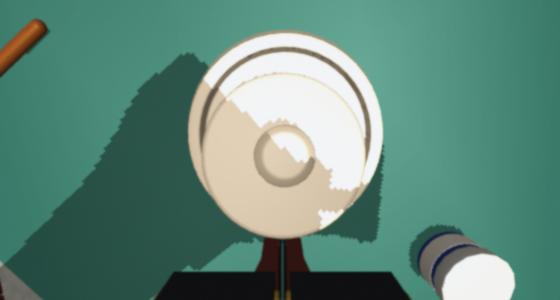

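Rim edges are at 189 and 383, the rim front at row 30, the lid front at row 73 and the lid rear at row 238. I will check the remaining distance and whether the jar stayed put.

```bash
python3 - <<'E'
from h import *
from scipy.spatial.transform import Rotation as Ro
s=arm.observe();p=np.array(s['tool_pos']);R=Ro.from_quat(s['eef_rot']).as_matrix()
w=load('w6')
for n,u,v,z in[('rimtop',286,30,.066),('rimL',189,127,.066),('rimR',383,127,.066),('lidtop',284,73,.075),('lidbot',284,239,.075),('lidL',202,150,.075),('lidR',366,150,.075)]:
    P=back(w,u,v,z); print(n,P.round(4),'tool',((P-p)@R).round(4))
w=load('w5')
for n,u,v,z in[('rimL',183,92,.066),('rimR',380,92,.066),('lidtop',280,62,.075),('lidbot',280,226,.075)]:
    P=back(w,u,v,z); print('w5',n,P.round(4))
d=grab('side','d6')
a=cv2.imread('pics/d0.png').astype(int);b=cv2.imread('pics/d6.png').astype(int)
q=abs(a-b).max(2)[240:262,225:260];print('side diff on squat jar lower left body',q.mean(),q.max())
E
```

```text
rimtop [0.5651 0.0352 0.066 ] tool [0.1048 0.0012 0.0171]
rimL [0.5043 0.0318 0.066 ] tool [ 0.0638 -0.0438  0.0171]
rimR [ 0.5742 -0.0252  0.066 ] tool [0.0637 0.0463 0.0171]
lidtop [0.5527 0.0214 0.075 ] tool [0.0863 0.0003 0.0081]
lidbot [ 0.5057 -0.0363  0.075 ] tool [0.0119 0.0003 0.0081]
lidL [0.504  0.0195 0.075 ] tool [ 0.0541 -0.0363  0.0081]
lidR [ 0.5607 -0.0268  0.075 ] tool [0.054  0.0369 0.0081]
w5 rimL [0.5017 0.0296 0.066 ]
w5 rimR [ 0.5724 -0.028   0.066 ]
w5 lidtop [0.5439 0.0103 0.075 ]
w5 lidbot [ 0.4971 -0.0469  0.075 ]
side diff on squat jar lower left body 8.267532467532467 35
```

>>> drive_tool --commands '[{"grip":255,"tx":0.001,"ty":0,"tz":-0.001,"roll":0},{"grip":255,"tx":0.002,"ty":0,"tz":0,"roll":0},{"grip":255,"tx":0.002,"ty":0,"tz":0,"roll":0},{"grip":255,"tx":0.002,"ty":0,"tz":0,"roll":0},{"grip":255,"tx":0.0015,"ty":0,"tz":0,"roll":0},{"grip":255,"tx":0.0015,"ty":0,"tz":0,"roll":0},{"grip":255,"tx":0,"ty":0,"tz":0,"roll":0}]'

```text
t: 8.43
tool_pos: [0.5045, -0.0376, 0.0842]
eef_rot: [0.903, 0.43, 0.0, -0.0]
force: [0.8, 0.2, -0.8]
opening: 0.002
```

```bash
python3 - <<'E'
from h import *
w=grab('wrist','w7');d=grab('side','d7');s=grab('scene','s7');print(arm.observe()['tool_pos'])
r=lambda n,x,y,w,h:cv2.resize(cv2.imread(f'pics/{n}.png')[y:y+h,x:x+w],(400,300),interpolation=cv2.INTER_CUBIC)
cv2.imwrite('pics/c7.png',np.vstack([np.hstack([r('w7',80,0,400,300),r('d7',225,205,80,60)]),np.hstack([r('s7',255,182,80,60),r('s7',143,170,80,60)])]))
E
```

```text
[ 0.50412864 -0.03794787  0.08412223]
```

View pics/c7.png

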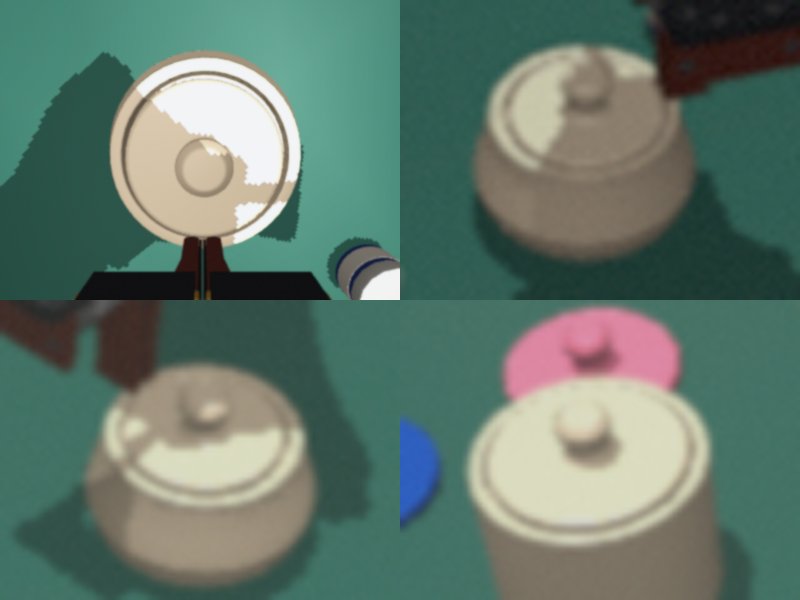

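The squat lid is home too: the groove is even all round in the wrist view, and it lies flat in the side and scene views. I will back off and rise.

>>> drive_tool --commands '[{"grip":255,"tx":-0.01,"ty":0,"tz":0,"roll":0},{"grip":255,"tx":-0.015,"ty":0,"tz":0,"roll":0},{"grip":255,"tx":-0.01,"ty":0,"tz":-0.02,"roll":0},{"grip":255,"tx":-0.02,"ty":0,"tz":-0.03,"roll":0},{"grip":255,"tx":-0.02,"ty":0,"tz":-0.03,"roll":0},{"grip":255,"tx":0,"ty":0,"tz":-0.03,"roll":0},{"grip":255,"tx":0,"ty":0,"tz":-0.03,"roll":0},{"grip":255,"tx":0,"ty":0,"tz":0,"roll":0}]'

```text
t: 9.25
tool_pos: [0.4587, -0.0974, 0.2295]
eef_rot: [0.903, 0.429, 0.003, 0.003]
force: [1.1, 0.3, 0.5]
opening: 0.002
```

```bash
python3 - <<'E'
from h import *
s=grab('scene','s8');d=grab('side','d8');i=cv2.imread('pics/s8.png')
j=cv2.imread('pics/d8.png')
r=lambda n,x,y,w,h:cv2.resize(cv2.imread(f'pics/{n}.png')[y:y+h,x:x+w],(400,300),interpolation=cv2.INTER_CUBIC)
cv2.imwrite('pics/c8.png',np.vstack([np.hstack([r('s8',100,150,200,150),r('s8',255,182,80,60)]),np.hstack([r('d8',180,130,200,150),r('d8',277,145,80,60)])]))
a=load('s0')['img'].astype(int)
# bystander displacement in the scene view by template matching
for n,x,y,w,h in[('round',380,182,56,55),('blue lid',110,190,44,30),('bottle',212,262,28,44),('cream pot',342,220,26,28),('blue pot',222,215,26,28),('tile',140,255,52,42),('rib',220,162,44,20),('brush',335,150,22,60),('bowl',335,255,68,56),('tall body',160,218,50,24),('squat body',274,220,44,20)]:
    t=load('s0')['img'][y:y+h,x:x+w]; m=cv2.matchTemplate(s['img'][y-8:y+h+8,x-8:x+w+8],t,cv2.TM_CCOEFF_NORMED)
    _,v,_,l=cv2.minMaxLoc(m);print(n,round(v,3),l[0]-8,l[1]-8)
E
```

```text
round 1.0 0 0
blue lid 0.999 0 0
bottle 0.999 0 0
cream pot 1.0 0 0
blue pot 0.999 0 0
tile 1.0 0 0
rib 1.0 0 0
brush 0.999 0 0
bowl 1.0 0 0
tall body 0.998 0 0
squat body 0.975 0 0
```

View pics/c8.png

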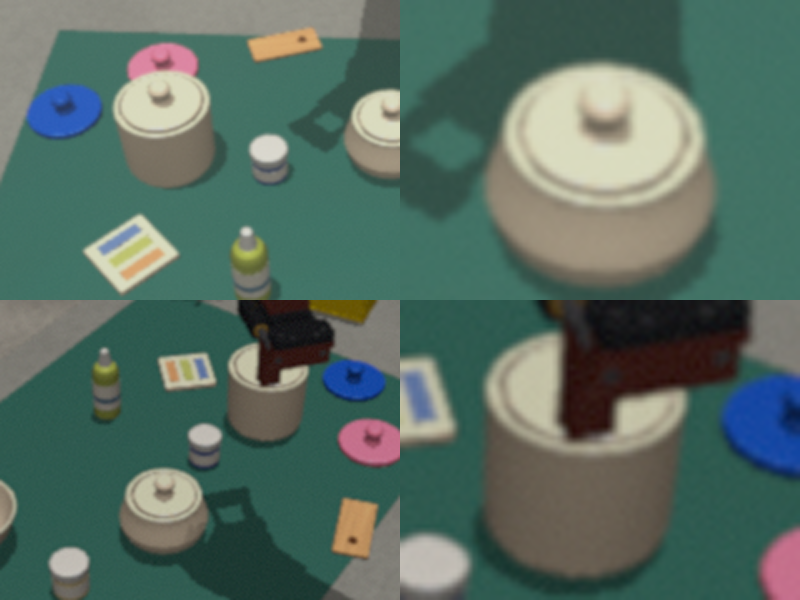

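Both lids sit flat with an even groove all round, nothing else has moved, and the arm is clear.

```bash
python3 -c "
from workcell import arm
print(arm.sign_off())"
```

```text
the job is handed in; nothing more can be done
None
```

I closed both jars and handed the job in at about 9.4 s of the 40 s allowed. With the fingers shut, I pushed the tall lid about 26 mm along +x and the squat lid about 22 mm along its off-centre direction, at its disc edge, until each dropped into its recess.

**Lids:** The last pictures show both lids flat, with an even groove all round. The force readings taken at the end of each move stayed around 1 N.

**Jars and bystanders:** Matching the first and last scene pictures showed zero pixels of shift for both jar bodies, the round jar, the blue lid and all seven bystanders. I did not run that match on the pink lid; by eye it is where it was.

**Disagreements:**
- Midway through the squat push, one wrist measurement put the rim 1–2 mm further on than before. I took this as calibration error, since the final match shows no shift.
- The squat jar body matched less closely than the rest (0.975 against 0.998 or better), probably because the arm's shadow fell on it.

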